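# Stir the walnuts in the pan by the tandoor

## Robot

A 6-joint arm with a two-finger parallel gripper is mounted at the origin on the work surface. World frame = base frame: x ahead of the robot, y to its left, z up, the work surface at z = 0. Lengths are in m, angles in rad, forces in N, time in s.
With the tool pointing down it reaches from about 0.375 to 0.975 m from the base axis. Payload 3.8 kg.
Tool frame: the origin (TCP) lies where the fingers leave the gripper's body, on its centre line; the fingertips stand 73 mm ahead of it and the grasp point (between the pads) lies 54 mm ahead of it; y points along the fingers, x is the direction in which the jaws open and shut, and the axes are right-handed (so a half turn about y gives the same grasp; the last joint's range is limited). The gripper opens to 85 mm and grips with 20 to 120 N. Pads are 22 mm wide; open, the fingers measure 114 mm over their backs; the gripper's body (76 mm by 85 mm) begins 54 mm behind the grasp point. The pads swing forward as they close: fully open they stand 13 mm farther back than shut.
Start: joints at [-1.198, 0.264, 1.604, -0, 1.274, -0.037], TCP at [0.269, -0.619, 0.304] pointing down, gripper open.
Joint ranges: [-2.63, 2.63], [-0.94, 2.18], [0.31, 2.57], [-1.31, 4.45], [0, 2.66], [-2.55, 2.55]. Speed limits (rad/s): [2.57, 2.57, 3.14, 3.14, 3.14, 3.14].

## Interface

Orientations are given as a 3x3 rotation matrix whose columns are the frame's x, y, z axes.
In Python, from cell import manip, claw, solver, imaging, close_job, status gives the robot as it stands. The module is installed in compiled form; this text tells all that it offers. Calls block until the motion is done:
- manip.goto(position, orientation): joint-space move of the TCP to a pose.
- manip.move_linear(position, vel=0.15, rotation=None): straight line of the TCP; rotation=None keeps the orientation; vel is the mean speed in m/s.
- manip.move_j(angles): joint-space move.
- claw.gripper_to(opening, force=None): finger opening in m; force is the grip in N (None keeps the last); returns when the fingers have stopped.
- manip.pause(seconds).
- solver.solve_ik(position, orientation): joint angles nearest the present ones, or None.
- imaging.grab_frame(name): name is "scene" or "top" or "wrist"; returns (picture, depth): 420x560x3 uint8, red, green, blue; 420x560 float32, m along the optical axis (not along the pixel's ray), 0 where there is no reading.
- imaging.calibration(name): a dict with "K" (3x3 intrinsics, pixels), "R" (3x3) and "t" (3): a world point X has camera coordinates R X + t. Camera axes: x right, y down, z forward; pixel columns grow to the right and rows downward; lengths in m; the calibration is good to about 2 mm. A picture is of the moment at which its call begins: read the wrist's pose just before it. calibration takes no time and is no camera call; for the wrist camera it gives the pose at the moment of the call.
A pose or a line that the arm cannot do raises manip.PlanningError and nothing moves.
- close_job(): hands the job in, once; it reports no verdict.
Trained networks look in the newest picture that a camera, given by its name, has taken for a name from the list of things; names that differ only in an ending like _2 or _b are one class to them, and where a whole thing is asked for, a point or a joint stands for the part that bears it (a point fixed in the world has none). Each returns a list of dicts, best first, with "conf" (0 to 1); they miss things now and then, are a little off and sometimes report something else, mostly with a low value. They report only what shows in the picture. A call takes as long as a camera call. They do not tell look-alikes from the thing itself.
- imaging.look_for(camera, name): "position" ([row, column] in pixels, amid what is visible of it).
- imaging.landmark_of(camera, name): "position" ([row, column] in pixels: a listed point, or the origin of a listed thing).
Readings, each from a call of its own:
- status.get_time_s(): time.
- status.get_joints(): joint angles.
- status.get_joint_velocities(): joint speeds.
- status.get_joint_efforts(): joint torques, N m.
- status.get_position(): TCP position.
- status.get_tcp_rot(): TCP orientation.
- status.get_force(): force on the tool from outside, world axes, zero at the start.
- status.get_torque(): the same for the moment, N m.
- status.get_gripper_width(): finger opening in m.
Only numpy, scipy, OpenCV 4.12 (cv2) and the standard library are available. Lean on these libraries where they do the work, as an engineer would, in place of code of your own. Each camera call takes 0.05 s, during which the arm holds its last target.

## Task

Take the wooden stirrer by its handle and stir the walnuts in the two-handled iron pan, its head low among them: three full rounds anticlockwise as seen from above, in wide circles out where the nuts lie, so that they really get moved about. Do not shove the pan out of its place or spill a walnut. Then set the stirrer down, without dropping it, upright in the middle of the small flat steel plate, let go, and leave everything else on the shelf where it stands.

Things in the scene. Friction and masses are not known exactly. Their poses are not given: they have to be found in the camera images.
- stirrer: Wooden hand stirrer (ghotni), loose, about 160 g, standing upright on its head. Head: notched cylinder 40 mm across, 38 mm high, flat underside. Above it a plain round handle, diameter 24 mm; rounded top 177 mm above the underside. Origin: centre of the underside; z up along the handle. Gripped 125 mm up with 80 N or more it does not swivel and the fingers clear the pan's rim.
- pot: Round open dark iron pan (karahi), loose, about 2.5 kg; it slides or turns if pushed with over about 10 N. Flat inner floor 6 mm above the underside, about 125 mm across; from there the wall slopes up at 45 degrees to a short upright rim, 224 mm across outside and 60 mm high, wall 4 mm. Two loop handles outside at +y and -y, reaching 134 mm from the axis. Origin: centre of the underside, z up.
- pot_floor (a point): Centre of the pan's inner floor. Six walnuts lie round it in a ring of about 47 mm radius; the middle is free for the stirrer's head to enter. Carry the head's centre on a circle of about 36 mm radius, its underside about 8 mm above the floor, at about 0.1 m/s: the slippery nuts are pushed along, aside and a little up the slope.
- plate: Small shallow round steel plate, loose, 220 g: flat inner floor 106 mm across, 4 mm above its underside; low sloping rim 126 mm across, 12 mm high. Origin: centre of its underside, z up. The only flat plate on the shelf.
- nut0: Whole walnut in the shell, loose in the pan, 38 mm long and 32 mm thick, about 18 g. Origin at its middle, x along its length.
- nut1: Whole walnut in the shell, loose in the pan, 38 mm long and 32 mm thick, about 18 g. Origin at its middle, x along its length.
- nut2: Whole walnut in the shell, loose in the pan, 38 mm long and 32 mm thick, about 18 g. Origin at its middle, x along its length.
- nut3: Whole walnut in the shell, loose in the pan, 38 mm long and 32 mm thick, about 18 g. Origin at its middle, x along its length.
- nut4: Whole walnut in the shell, loose in the pan, 38 mm long and 32 mm thick, about 18 g. Origin at its middle, x along its length.
- nut5: Whole walnut in the shell, loose in the pan, 38 mm long and 32 mm thick, about 18 g. Origin at its middle, x along its length.
- belan: Bystander: wooden rolling pin lying on the shelf near the robot, 280 mm long, 40 mm thick. Origin under its middle, x along its length.
- katori0: Bystander: lower of two stacked steel bowls, 100 mm across, 40 mm high. Origin: centre of its underside.
- katori1: Bystander: upper of the two stacked steel bowls, the same size. Origin: centre of its underside.
- colander: Bystander: grey plastic colander, 170 mm across, 85 mm high. Origin: centre of its underside.
- tumbler: Bystander: steel tumbler, 68 mm across, 85 mm high. Origin: centre of its underside.
Things that resemble listed ones, but are neither listed nor needed, are in the scene too. Of the things like the plate, leave any that is orange; of the rest the larger one is meant.

How it is judged:
On the way, in this order (a step that is already met when the one before it is completed fails the run):
1. the held stirrer's head, low in the pan, passes the pan's +x side (x of stirrer in the frame of pot above 0.02 m and y of stirrer in the frame of pot between -0.02 and 0.02 m and horizontal distance between stirrer and pot below 0.075 m and z of stirrer in the frame of pot below 0.03 m and contact force between the fingers and stirrer above 0.5 N).
2. the held stirrer's head, low in the pan, passes the pan's +y side, going round anticlockwise (y of stirrer in the frame of pot above 0.02 m and x of stirrer in the frame of pot between -0.02 and 0.02 m and horizontal distance between stirrer and pot below 0.075 m and z of stirrer in the frame of pot below 0.03 m and contact force between the fingers and stirrer above 0.5 N).
3. the held stirrer's head, low in the pan, passes the pan's -x side, going round anticlockwise (x of stirrer in the frame of pot below -0.02 m and y of stirrer in the frame of pot between -0.02 and 0.02 m and horizontal distance between stirrer and pot below 0.075 m and z of stirrer in the frame of pot below 0.03 m and contact force between the fingers and stirrer above 0.5 N).
4. the held stirrer's head, low in the pan, passes the pan's -y side, going round anticlockwise (y of stirrer in the frame of pot below -0.02 m and x of stirrer in the frame of pot between -0.02 and 0.02 m and horizontal distance between stirrer and pot below 0.075 m and z of stirrer in the frame of pot below 0.03 m and contact force between the fingers and stirrer above 0.5 N).
5. the held stirrer's head, low in the pan, passes the pan's +x side, going round anticlockwise (all of step 1).
6. the held stirrer's head, low in the pan, passes the pan's +y side, going round anticlockwise (all of step 2).
7. the held stirrer's head, low in the pan, passes the pan's -x side, going round anticlockwise (all of step 3).
8. the held stirrer's head, low in the pan, passes the pan's -y side, going round anticlockwise (all of step 4).
9. the held stirrer's head, low in the pan, passes the pan's +x side, going round anticlockwise a second time, with at least three walnuts over 20 mm from their starts (all of step 5 and (distance of each of nut0, nut1, nut2 from where it was at the start of the episode above 0.02 m or distance of each of nut0, nut1, nut3 from where it was at the start of the episode above 0.02 m or distance of each of nut0, nut1, nut4 from where it was at the start of the episode above 0.02 m or distance of each of nut0, nut1, nut5 from where it was at the start of the episode above 0.02 m or distance of each of nut0, nut2, nut3 from where it was at the start of the episode above 0.02 m or distance of each of nut0, nut2, nut4 from where it was at the start of the episode above 0.02 m or distance of each of nut0, nut2, nut5 from where it was at the start of the episode above 0.02 m or distance of each of nut0, nut3, nut4 from where it was at the start of the episode above 0.02 m or distance of each of nut0, nut3, nut5 from where it was at the start of the episode above 0.02 m or distance of each of nut0, nut4, nut5 from where it was at the start of the episode above 0.02 m or distance of each of nut1, nut2, nut3 from where it was at the start of the episode above 0.02 m or distance of each of nut1, nut2, nut4 from where it was at the start of the episode above 0.02 m or distance of each of nut1, nut2, nut5 from where it was at the start of the episode above 0.02 m or distance of each of nut1, nut3, nut4 from where it was at the start of the episode above 0.02 m or distance of each of nut1, nut3, nut5 from where it was at the start of the episode above 0.02 m or distance of each of nut1, nut4, nut5 from where it was at the start of the episode above 0.02 m or distance of each of nut2, nut3, nut4 from where it was at the start of the episode above 0.02 m or distance of each of nut2, nut3, nut5 from where it was at the start of the episode above 0.02 m or distance of each of nut2, nut4, nut5 from where it was at the start of the episode above 0.02 m or distance of each of nut3, nut4, nut5 from where it was at the start of the episode above 0.02 m)).
10. the stirrer stands upright on the plate, set down while still held (not dropped) (horizontal distance between stirrer and plate below 0.03 m and z of stirrer in the frame of plate between 0 and 0.009 m and angle between stirrer's own z axis and vertical below 0.12 rad and contact force between the fingers and stirrer above 0.3 N and contact force between stirrer and plate above 0.2 N), for 0.05 s.
At the end, for the whole second after the job is handed in: The stirrer stands released, still and upright (within 0.12 rad) on the plate's floor, its foot within 30 mm of the plate's centre; all six walnuts are in the pan below its rim; the pan is upright and within 30 mm of where it began, the plate within 40 mm (horizontal distance between stirrer and plate below 0.03 m and z of stirrer in the frame of plate between 0 and 0.009 m and angle between stirrer's own z axis and vertical below 0.12 rad and horizontal distance between each of nut0, nut1, nut2, nut3, nut4, nut5 and pot below 0.1 m and z of each of nut0, nut1, nut2, nut3, nut4, nut5 in the frame of pot below 0.06 m and linear speed of stirrer below 0.03 m/s and distance of pot from where it was at the start of the episode below 0.03 m and distance of plate from where it was at the start of the episode below 0.04 m and angle between pot's own z axis and vertical below 0.1 rad); the robot touches nothing.
It fails at once if a walnut leaves the pan (horizontal distance between any of nut0, nut1, nut2, nut3, nut4, nut5 and pot above 0.115 m).
It fails at once if the pan is shoved more than 30 mm from its place or tipped (distance of pot from where it was at the start of the episode above 0.03 m or angle between pot's own z axis and vertical above 0.2 rad).
It fails at once if the stirrer falls over (angle between stirrer's own z axis and vertical above 0.9 rad).
It fails at once if another thing on the shelf is moved more than 40 mm (distance of any of belan, katori0, katori1, colander, tumbler, plate from where it was at the start of the episode above 0.04 m).
It also fails if it takes over 72 s, if anything falls off the work surface, if the arm or the gripper's body presses on something with over 40 N, if the wrist force passes 120 N, or if a joint passes its speed limit or range.

## Working session

There is one attempt and no reset: what is moved stays moved. The work goes in short steps, each a Python script; the robot and the scene stay as the last script left them, time stands still between calls to the robot, and variables do not carry over. Pictures are saved under pics/ and viewed, and the job is handed in when it is done.

```bash
mkdir -p pics; ls; cat > h.py <<'E'
import numpy as np, cv2
from cell import manip, claw, solver, imaging, close_job, status
def save(n,im): cv2.imwrite('pics/'+n+'.png',cv2.cvtColor(im,cv2.COLOR_RGB2BGR))
def cloud(cam,depth):
    c=imaging.calibration(cam);K,R,t=map(np.array,(c['K'],c['R'],c['t']))
    v,u=np.mgrid[:depth.shape[0],:depth.shape[1]]
    P=np.stack([(u-K[0,2])/K[0,0]*depth,(v-K[1,2])/K[1,1]*depth,depth],-1)
    return (P-t)@R   # R^T(P-t)
E
python3 - <<'E'
from h import *
for n in ('scene','top'):
    im,d=imaging.grab_frame(n); save(n+'0',im); np.save(n+'0.npy',cloud(n,d)); P=np.load(n+'0.npy')
    print(n,imaging.calibration(n)['K'][0])
    for k in ('stirrer','pot','pot_floor','plate','nut0','belan','katori0','colander','tumbler'):
        for x in imaging.landmark_of(n,k)[:7]:
            r,c=np.round(x['position']).astype(int); 
            print(k,round(x['conf'],2),r,c,P[min(max(r,0),419),min(max(c,0),559)].round(3))
print(status.get_tcp_rot(),status.get_time_s())
E
```

```text
pics
scene [379.7798699    0.         276.68650513]
stirrer 0.77 177 212 [ 0.586 -0.241  0.009]
stirrer 0.36 228 293 [0.537 0.033 0.004]
stirrer 0.36 273 349 [0.554 0.212 0.034]
pot 0.59 298 372 [0.539 0.25  0.005]
pot_floor 0.59 176 212 [ 0.586 -0.24   0.012]
pot_floor 0.56 293 377 [0.526 0.247 0.006]
plate 0.96 206 228 [ 0.607 -0.111  0.003]
plate 0.87 158 255 [ 0.444 -0.287  0.004]
nut0 0.87 272 351 [0.552 0.213 0.036]
nut0 0.78 305 402 [0.534 0.299 0.032]
nut0 0.78 281 408 [0.491 0.27  0.032]
nut0 0.72 270 376 [0.513 0.227 0.031]
nut0 0.7 298 353 [0.582 0.253 0.032]
nut0 0.67 310 379 [0.569 0.29  0.034]
belan 0.64 171 318 [ 0.347 -0.14   0.   ]
katori0 0.88 308 192 [0.777 0.129 0.013]
katori0 0.66 312 190 [0.789 0.164 0.044]
colander 0.95 234 136 [ 0.805 -0.047  0.048]
colander 0.32 282 406 [0.494 0.27  0.031]
tumbler 0.7 232 406 [0.432 0.207 0.059]
top [511.95067976   0.         288.541493  ]
stirrer 0.7 139 245 [0.779 0.117 0.015]
pot 0.75 241 191 [0.53  0.25  0.008]
pot_floor 0.85 239 198 [0.535 0.233 0.008]
pot_floor 0.38 219 400 [ 0.571 -0.248  0.046]
plate 0.95 276 422 [ 0.437 -0.304  0.003]
plate 0.78 208 346 [ 0.604 -0.127  0.005]
plate 0.68 236 283 [0.539 0.027 0.004]
nut0 0.69 243 174 [0.525 0.285 0.034]
nut0 0.68 259 183 [0.486 0.262 0.041]
nut0 0.59 233 210 [0.547 0.199 0.037]
nut0 0.52 255 205 [0.495 0.211 0.038]
nut0 0.49 223 197 [0.571 0.23  0.038]
nut0 0.48 228 178 [0.56  0.275 0.037]
belan 0.74 321 363 [ 0.337 -0.155  0.041]
katori0 0.94 141 243 [0.775 0.122 0.012]
colander 0.95 133 338 [ 0.793 -0.113  0.003]
tumbler 0.77 312 234 [0.359 0.147 0.002]
[[ 3.98429067e-01  2.64845383e-05  9.17199149e-01]
 [-9.17199147e-01 -4.55415770e-05  3.98429068e-01]
 [ 5.23229055e-05 -9.99999999e-01  6.14650792e-06]] 1.0
```

View pics/scene0.png

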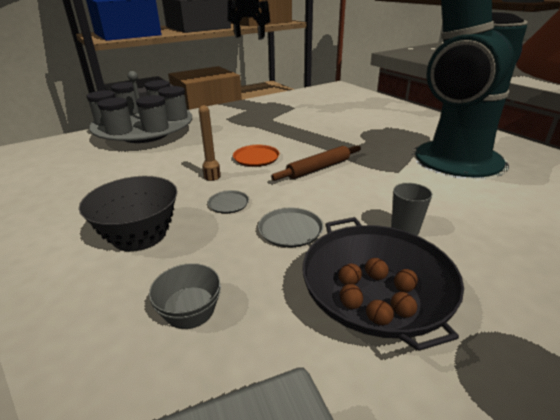

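View pics/top0.png

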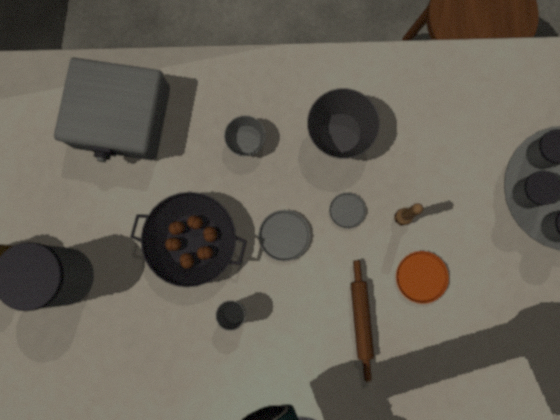

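```bash
cat > fit.py <<'E'
import numpy as np
from scipy.optimize import least_squares
def circ(p):
    f=lambda q:np.hypot(p[:,0]-q[0],p[:,1]-q[1])-q[2]
    r=least_squares(f,[*p[:,:2].mean(0),.1],loss='soft_l1',f_scale=.002); return r.x, np.abs(r.fun).mean()
def sel(P,c,r,z0,z1):
    Q=P.reshape(-1,3); m=(np.hypot(Q[:,0]-c[0],Q[:,1]-c[1])<r)&(Q[:,2]>z0)&(Q[:,2]<z1); return Q[m]
E
python3 - <<'E'
from fit import *
for n in('scene','top'):
    P=np.load(n+'0.npy'); print(n)
    q=sel(P,(.53,.25),.118,.054,.066); print('pot rim',len(q),circ(q), np.percentile(q[:,2],95))
    q=sel(P,(.53,.25),.155,.03,.075); q=q[np.hypot(q[:,0]-.53,q[:,1]-.25)>.12]
    for s in (1,-1):
        h=q[(q[:,1]-.25)*s>0]; print('handle',len(h),h.mean(0) if len(h) else 0)
    q=sel(P,(.54,.03),.075,.007,.02); print('plate',len(q),circ(q),q.mean(0))
    for z0 in (.005,.04,.07,.1,.13,.155,.17):
        q=sel(P,(.59,-.24),.06,z0,z0+.03); print('st',z0,len(q), q.mean(0) if len(q) else 0, q.std(0) if len(q) else 0)
    for nm,c in (('belan',(.34,-.15)),('tumbler',(.40,.17)),('kat',(.785,.14)),('col',(.8,-.08))):
        q=sel(P,c,.1,.07 if nm in('tumbler','col')else .02,.2); print(nm,len(q),circ(q)[0],q[:,2].max())
    q=sel(P,(.2,.6),.5,.1,.5); q=q[q[:,1]>.3]
    print('tall',len(q),q.min(0),q.max(0))
E
```

```text
scene
pot rim 1834 (array([0.53353595, 0.24992036, 0.10880263]), np.float64(0.001209533186720685)) 0.06051771251635956
handle 442 [0.56848036 0.37295308 0.05978696]
handle 184 [0.50186493 0.12653347 0.05915611]
plate 402 (array([0.54129607, 0.02842387, 0.0601126 ]), np.float64(0.0012115370607615878)) [0.53432246 0.02051646 0.01005745]
st 0.005 193 [ 0.5851611  -0.24511795  0.02032587] [0.01113776 0.00632625 0.00843169]
st 0.04 150 [ 0.58316023 -0.2502039   0.05319997] [0.00741091 0.00461685 0.0093404 ]
st 0.07 128 [ 0.58277277 -0.25080483  0.08550124] [0.00643074 0.00367416 0.00866149]
st 0.1 132 [ 0.58282835 -0.25098452  0.11497185] [0.00653299 0.0035984  0.00846304]
st 0.13 144 [ 0.58284751 -0.25086321  0.1448716 ] [0.00649385 0.00383399 0.00889561]
st 0.155 112 [ 0.58245487 -0.25243112  0.16567323] [0.00618092 0.00422426 0.00607015]
st 0.17 33 [ 0.58158824 -0.25511625  0.17296756] [0.00475056 0.00382702 0.0018317 ]
belan 774 [ 0.38009027 -1.02686063  0.89000402] 0.041176979062962284
tumbler 589 [0.35863491 0.14840261 0.03204046] 0.0862251393609922
kat 2237 [0.77938481 0.11943499 0.04530841] 0.05078361404356918
col 773 [ 0.79312356 -0.11349646  0.07988339] 0.08571793362662068Traceback (most recent call last):
  File "<stdin>", line 14, in <module>
    return umr_minimum(a, axis, None, out, keepdims, initial, where)
ValueError: zero-size array to reduction operation minimum which has no identity
```

```bash
python3 - <<'E'
import cv2
a=cv2.imread('pics/top0.png')
cv2.imwrite('pics/zoomA.png',cv2.resize(a[180:300,120:320],None,fx=4,fy=4,interpolation=cv2.INTER_CUBIC)[:600,:800])
E
```

```text
(no output)
```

View pics/zoomA.png

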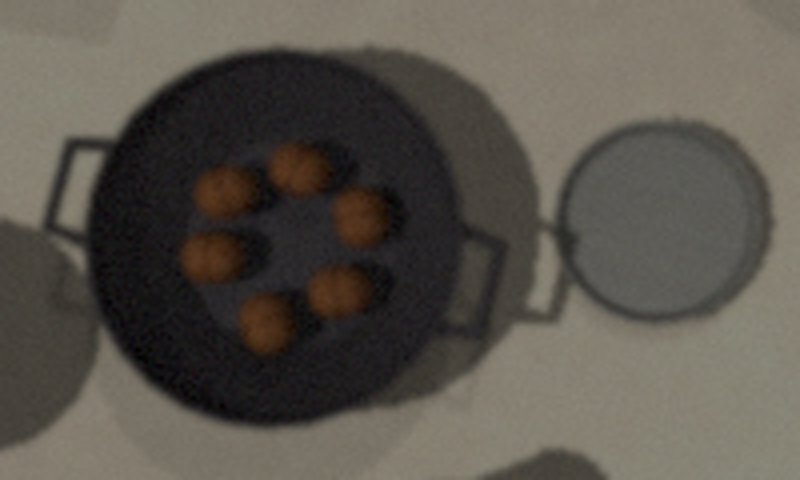

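```bash
python3 - <<'E'
from fit import *
for n in('top',):
    P=np.load(n+'0.npy'); print(n)
    q=sel(P,(.53,.25),.118,.054,.066); print('pot rim',len(q),circ(q), np.percentile(q[:,2],95))
    q=sel(P,(.53,.25),.155,.03,.075); q=q[np.hypot(q[:,0]-.53,q[:,1]-.25)>.12]
    for s in (1,-1):
        h=q[(q[:,1]-.25)*s>0]; print('handle',len(h),h.mean(0) if len(h) else 0)
    q=sel(P,(.54,.03),.075,.007,.02); print('plate',len(q),circ(q),q.mean(0))
    for z0 in (.005,.04,.07,.1,.13,.155,.17):
        q=sel(P,(.59,-.24),.06,z0,z0+.03); print('st',z0,len(q), q.mean(0) if len(q) else 0, q.std(0) if len(q) else 0)
    for nm,c in (('tumbler',(.36,.15)),):
        q=sel(P,c,.06,.075,.2); print(nm,len(q),circ(q)[0],q[:,2].max())
    Q=P.reshape(-1,3); q=Q[(Q[:,1]>.42)&(Q[:,2]>.05)&(Q[:,0]<.7)&(Q[:,0]>.2)]
    print('tall',len(q)); 
    if len(q): print(q.min(0),q.max(0))
    print(P[275,30],P[120,110])
    m=Q[Q[:,2]>.1]; print(np.histogram(m[:,2])) 
# stirrer axis: fit circle r=12mm to handle in scene cloud
P=np.load('scene0.npy')
q=sel(P,(.583,-.25),.03,.06,.155)
r=least_squares(lambda c:np.hypot(q[:,0]-c[0],q[:,1]-c[1])-.012,[.583,-.26],loss='soft_l1',f_scale=.001); print('stirrer axis',r.x,np.abs(r.fun).mean())
q=sel(P,(.583,-.25),.035,.01,.034)
r=least_squares(lambda c:np.hypot(q[:,0]-c[0],q[:,1]-c[1])-.020,[.583,-.26],loss='soft_l1',f_scale=.001); print('head',r.x,np.abs(r.fun).mean())
E
```

```text
top
pot rim 744 (array([0.53227011, 0.24618591, 0.10852112]), np.float64(0.0016532523432609618)) 0.06399608294841397
handle 108 [0.5657127  0.37010215 0.06153605]
handle 113 [0.50107371 0.12308211 0.06160478]
plate 794 (array([0.54168676, 0.02654258, 0.05470937]), np.float64(0.010602563708105943)) [0.54193149 0.02440052 0.01011208]
st 0.005 158 [ 0.58753473 -0.24121581  0.01018688] [0.03141348 0.02650285 0.00807485]
st 0.04 99 [ 0.57670932 -0.25475295  0.04775936] [0.00976222 0.00840411 0.007121  ]
st 0.07 31 [ 0.57599987 -0.25305731  0.08512905] [0.00634515 0.00434989 0.00832924]
st 0.1 33 [ 0.57502902 -0.25336854  0.11316875] [0.00590655 0.00427905 0.00870147]
st 0.13 41 [ 0.57507611 -0.253213    0.14428747] [0.00580071 0.00428385 0.00930576]
st 0.155 115 [ 0.57890396 -0.25863803  0.17270419] [0.0060051  0.00595672 0.00548708]
st 0.17 88 [ 0.57960328 -0.25994723  0.17520268] [0.00553025 0.00560131 0.0027192 ]
tumbler 133 [0.35858033 0.14531673 0.03225513] 0.09182989460131226
tall 4953
[0.38049232 0.48562173 0.05011363] [0.52733971 0.68654136 0.18939965]
[0.45270782 0.54795281 0.18417536] [0.80713508 0.42038395 0.10078738]
(array([13548,   657,     0,     0,     0,     0,     0,     0,     0,
         939]), array([0.10000084, 0.21414301, 0.32828519, 0.44242737, 0.55656955,
       0.67071173, 0.7848539 , 0.89899608, 1.01313826, 1.12728044,
       1.24142262]))
stirrer axis [ 0.5795055 -0.2596143] 0.0008107571809877571
head [ 0.5795454  -0.25954974] 0.0009581199536162298
```

```bash
python3 - <<'E'
from h import *
R=np.array([[1,0,0],[0,0,1],[0,-1,0]],float)
S=(.5795,-.2597)
print(solver.solve_ik([*S,.181],R),solver.solve_ik([.533,.285,.195],R),solver.solve_ik([.5415,.0275,.185],R))
manip.goto([*S,.30],R)
im,d=imaging.grab_frame('wrist'); save('w1',im)
manip.move_linear([*S,.182],vel=.12)
print(status.get_force(), status.get_time_s())
im,d=imaging.grab_frame('scene'); save('s1',im)
E
```

```text
[-4.60530937e-01  2.89415717e-01  1.80926107e+00 -4.44089210e-16
  1.04291586e+00 -4.60530937e-01] [ 4.49819167e-01  2.21452919e-01  1.86659043e+00 -4.44089210e-16
  1.05354930e+00  4.49819167e-01] [ 4.80091056e-03  1.20278696e-01  2.00646648e+00 -4.44089210e-16
  1.01484748e+00  4.80091056e-03]
[0.47938743 0.70583511 0.28400895] 3.9167
```

View pics/s1.png

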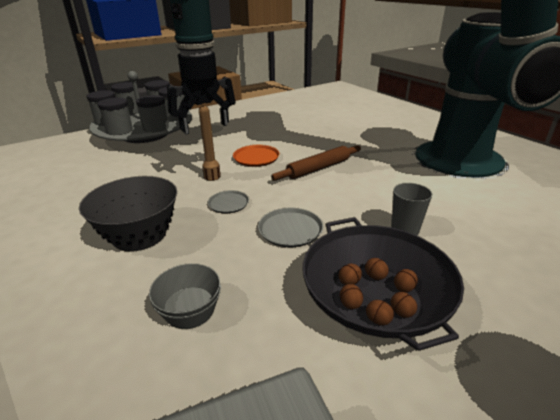

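View pics/w1.png

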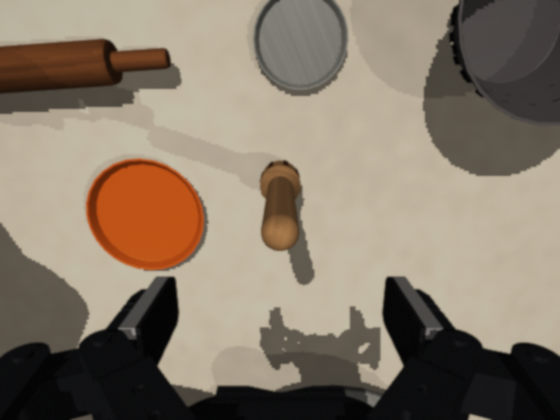

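The stirrer (scene ≈ 205,140) stands between the open fingers and the wrist view has it centred (column 280). Now I grip, lift and check.

```bash
python3 - <<'E'
from h import *
from fit import *
claw.gripper_to(.015,force=110)
print(status.get_gripper_width(),status.get_force(),status.get_position())
manip.move_linear([.5795,-.2597,.32],vel=.15)
print(status.get_force(),status.get_gripper_width())
manip.move_linear([.5415,.0275,.32],vel=.2)
manip.move_linear([.533,.248,.32],vel=.2)
im,d=imaging.grab_frame('scene'); save('s2',im); P=cloud('scene',d)
for z0,z1,r in ((.145,.175,.020),(.18,.225,.012)):
    q=sel(P,(.533,.248),.04,z0,z1); 
    if len(q)<10: continue
    s=least_squares(lambda c:np.hypot(q[:,0]-c[0],q[:,1]-c[1])-r,[.533,.248],loss='soft_l1',f_scale=.001); print(z0,len(q),s.x,np.abs(s.fun).mean())
q=sel(P,(.533,.248),.03,.1,.2);print('bottom',np.sort(q[:,2])[:5])
q=sel(P,(.533,.248),.118,.054,.066); print('pot',circ(q))
print(status.get_time_s())
E
```

```text
0.0216154136879732 [-1.08040601  0.80170228  3.2758004 ] [ 0.57962256 -0.2598655   0.18244729]
[-0.05344507 -0.65429986 -1.97944697] 0.02207738660059118
0.145 681 [0.53355947 0.24712695] 0.0006244192707010254
0.18 720 [0.53395312 0.24731801] 0.0007119913704807714
bottom [0.13752075 0.13774857 0.13782517 0.13789947 0.13836537]
pot (array([0.533552  , 0.24986393, 0.10877435]), np.float64(0.001172173409708453))
8.5417
```

View pics/s2.png

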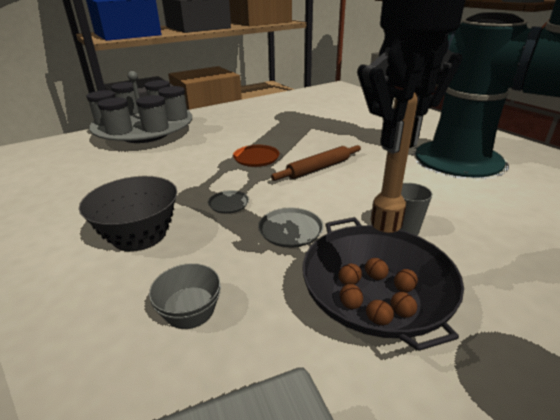

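Stirrer held upright, head over the pan centre within about 2 mm, nuts undisturbed. Entering and stirring the first round with a force watch.

```bash
cat > stir.py <<'E'
from h import *
C=np.array([.5332,.2495]); YAW=np.radians(-15.1); Z=.1965
def arc(a0,a1,rfun=lambda a:.036,step=20,vel=.09,lim=25):
    fs=[]
    n=int(round((a1-a0)/step))
    for a in np.linspace(a0,a1,n+1)[1:]:
        t=np.radians(a)+YAW; r=rfun(a)
        manip.move_linear([C[0]+r*np.cos(t),C[1]+r*np.sin(t),Z],vel=vel)
        f=np.array(status.get_force()); fs.append((round(a),*f.round(1)))
        if np.hypot(f[0],f[1])>lim: print('LIMIT',a,f); return False,fs
    return True,fs
E
python3 - <<'E'
from stir import *
from fit import *
manip.move_linear([*C,.24],vel=.15)
manip.move_linear([*C,Z],vel=.08)
print(status.get_force(),status.get_position())
ok,fs=arc(-150,-30,lambda a:.036*min(1,(a+150)/110+.0),vel=.06); print(ok,fs)
if ok:
    ok,fs=arc(-30,180); print(ok,fs)
im,d=imaging.grab_frame('scene'); save('s3',im); P=cloud('scene',d)
q=sel(P,(.533,.248),.125,.054,.064); print('pot',circ(q),status.get_time_s(),status.get_position())
im,d=imaging.grab_frame('top'); save('t3',im)
E
```

```text
[-0.20880517  0.69227529 -1.35698497] [0.53314464 0.24949581 0.19613772]
True [(-130, np.float64(0.3), np.float64(0.7), np.float64(-2.5)), (-110, np.float64(0.2), np.float64(0.9), np.float64(-2.3)), (-90, np.float64(0.1), np.float64(0.2), np.float64(-2.7)), (-70, np.float64(-0.6), np.float64(2.1), np.float64(-0.5)), (-50, np.float64(-0.5), np.float64(-0.8), np.float64(-0.9)), (-30, np.float64(-0.0), np.float64(0.3), np.float64(-1.1))]
True [(-9, np.float64(-0.1), np.float64(0.0), np.float64(-1.6)), (12, np.float64(0.1), np.float64(0.3), np.float64(-2.1)), (33, np.float64(0.9), np.float64(-0.5), np.float64(-2.1)), (54, np.float64(-0.3), np.float64(0.7), np.float64(-1.9)), (75, np.float64(0.8), np.float64(0.2), np.float64(-1.9)), (96, np.float64(-0.3), np.float64(-0.5), np.float64(-1.8)), (117, np.float64(0.1), np.float64(-0.1), np.float64(-1.8)), (138, np.float64(0.8), np.float64(0.2), np.float64(-1.7)), (159, np.float64(1.1), np.float64(-0.6), np.float64(-1.1)), (180, np.float64(-0.0), np.float64(-0.5), np.float64(-2.5))]
pot (array([0.5341736 , 0.24959381, 0.10866007]), np.float64(0.008979026716445716)) 14.7333 [0.49804153 0.25856681 0.19626718]
```

View pics/s3.png

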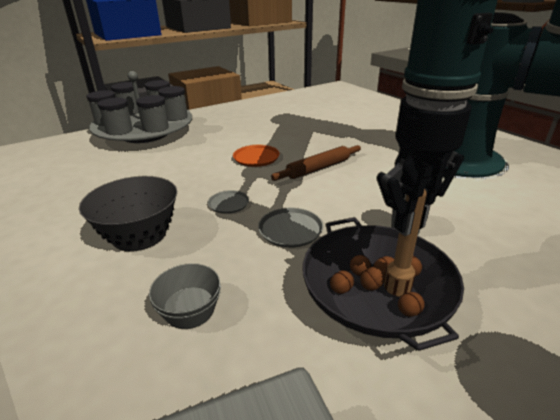

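The pan has not moved, all six nuts lie in it and some are displaced; forces are under 3 N. Continuing with the remaining rounds.

```bash
python3 - <<'E'
from stir import *
from fit import *
a=180
for b in (420,780,1120):
    ok,fs=arc(a,b); print(ok,b,np.abs(np.array(fs)[:,1:]).max(0),status.get_position(),status.get_time_s()); a=b
    if not ok: break
    im,d=imaging.grab_frame('top'); save('t_%d'%b,im); P=cloud('top',d)
    q=sel(P,(.533,.248),.118,.054,.066);print('pot',circ(q))
im,d=imaging.grab_frame('scene'); save('s4',im); P=cloud('scene',d)
q=sel(P,(.533,.248),.118,.054,.062); print('pot',circ(q))
E
```

```text
True 420 [2.7 2.4 2.8] [0.55839084 0.27548504 0.19654774] 18.2833
pot (array([0.53145174, 0.24513015, 0.10785229]), np.float64(0.011362340697335035))
True 780 [2.2 2.3 2.8] [0.5582535  0.27547631 0.19646828] 23.5833
pot (array([0.53155216, 0.24502417, 0.10777051]), np.float64(0.012854636389558048))
True 1120 [2.  1.2 2.4] [0.56544188 0.26464037 0.19626442] 28.5917
pot (array([0.53123573, 0.2455821 , 0.10800615]), np.float64(0.011116322839960108))
pot (array([0.5330552 , 0.24973192, 0.10847465]), np.float64(0.007784966247677461))
```

View pics/s4.png

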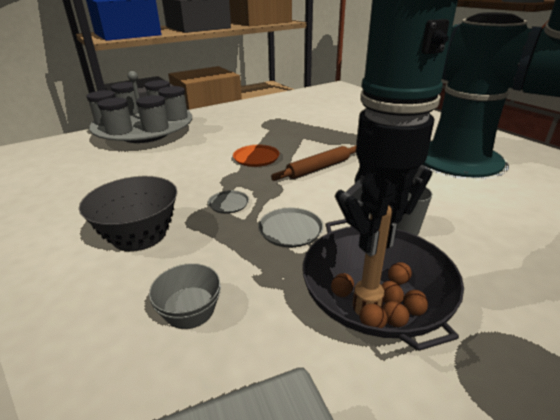

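View pics/t_780.png

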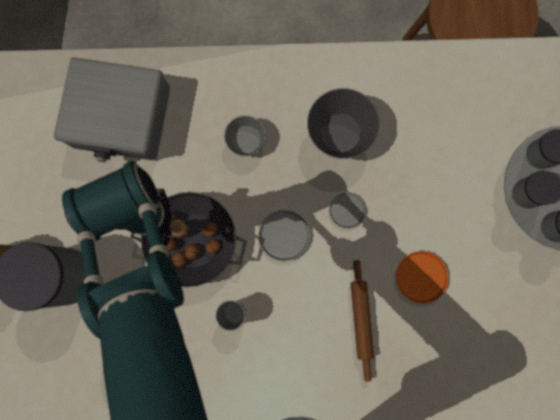

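```bash
python3 - <<'E'
from stir import *
P0=np.load('scene0.npy')
im,d=imaging.grab_frame('scene');P=cloud('scene',d)
L=imaging.look_for('scene','nut0')
for x in L: 
    r,c=np.round(x['position']).astype(int); print(round(x['conf'],2),r,c,P[r,c].round(3))
cv2.imwrite('pics/z4.png',cv2.resize(cv2.cvtColor(im,cv2.COLOR_RGB2BGR)[220:350,290:480],None,fx=4,fy=4,interpolation=cv2.INTER_CUBIC))
print(status.get_time_s())
E
```

```text
0.97 281 345 [0.572 0.223 0.036]
0.89 294 390 [0.533 0.276 0.032]
0.8 272 400 [0.488 0.252 0.034]
0.63 314 372 [0.594 0.3   0.051]
0.63 313 398 [0.552 0.308 0.034]
0.62 302 416 [0.516 0.307 0.034]
28.7917
```

View pics/z4.png

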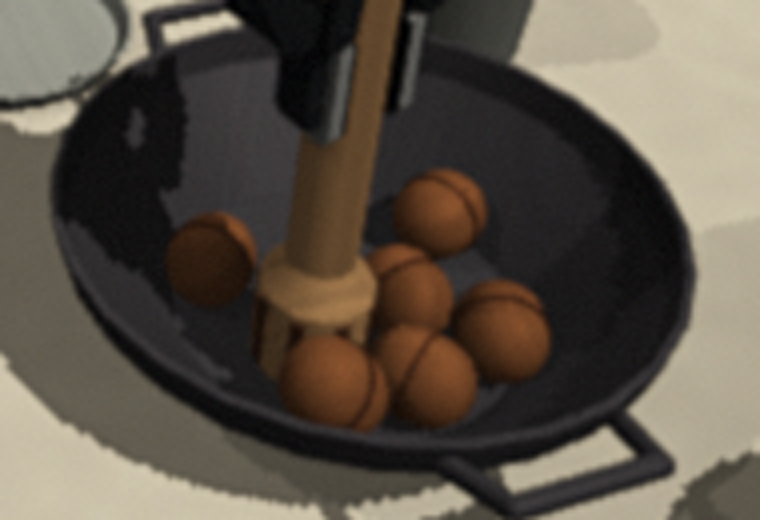

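The six nuts are all in the pan and clearly rearranged. Time is ample, so I do one more round, checking displacements at both ±x passes (the pan's yaw is ambiguous by half a turn).

```bash
python3 - <<'E'
from stir import *
from itertools import permutations
I=np.array([(.552,.213),(.534,.299),(.491,.27),(.513,.227),(.582,.253),(.569,.290)])
def chk(a):
    im,d=imaging.grab_frame('scene');P=cloud('scene',d); save('s_%d'%a,im)
    L=[x for x in imaging.look_for('scene','nut0') if x['conf']>.4]
    N=[]
    for x in L:
        r,c=np.round(x['position']).astype(int); p=P[r,c]
        if p[2]<.07: N.append(p[:2])
    N=np.array(N); D=np.linalg.norm(I[:,None]-N[None],axis=2)
    print(a,len(N),'fewest nuts >20mm over all matchings:',min(sum(D[p[j],j]>.022 for j in range(len(N))) for p in permutations(range(6),len(N))), status.get_time_s())
a=1120
for b in (1260,1440,1460):
    ok,fs=arc(a,b); print(ok,np.abs(np.array(fs)[:,1:]).max(0)); a=b; chk(b)
E
```

```text
True [0.9 2.3 2.5]
1260 6 fewest nuts >20mm over all matchings: 3 30.9333
True [1.8 1.7 2.5]
1440 6 fewest nuts >20mm over all matchings: 3 33.6583
True [0.7 0.1 1.9]
1460 6 fewest nuts >20mm over all matchings: 2 34.05
```

```bash
python3 - <<'E'
from stir import *
from fit import *
p=status.get_position()
manip.move_linear([p[0],p[1],.32],vel=.12)
manip.move_linear([.541,.028,.32],vel=.15)
manip.move_linear([.541,.028,.215],vel=.12)
manip.pause(.2)
im,d=imaging.grab_frame('scene'); save('s5',im); P=cloud('scene',d)
for z0,z1,r in ((.042,.066,.020),(.082,.125,.012)):
    q=sel(P,(.541,.028),.04,z0,z1); s=least_squares(lambda c:np.hypot(q[:,0]-c[0],q[:,1]-c[1])-r,[.541,.028],loss='soft_l1',f_scale=.001); print(z0,len(q),s.x)
q=sel(P,(.541,.028),.03,.02,.1);print('bottom',np.sort(q[:,2])[:8])
q=sel(P,(.541,.028),.075,.007,.016); q=q[np.hypot(q[:,0]-.541,q[:,1]-.028)>.05];print('plate',circ(q))
q=sel(P,(.533,.248),.118,.054,.066); print('pot',circ(q))
print(status.get_force(),status.get_position(),status.get_time_s())
E
```

```text
0.042 238 [0.54262403 0.028333  ]
0.082 284 [0.54250197 0.02826602]
bottom [0.03340329 0.0346527  0.03476598 0.03485752 0.03511613 0.0351312
 0.03521871 0.03523566]
plate (array([0.54128979, 0.02861732, 0.05999574]), np.float64(0.0012507235265841303))
pot (array([0.53350287, 0.24984374, 0.10883273]), np.float64(0.0011774108834978704))
[ 0.58066023 -0.35477685 -1.80275278] [0.54147791 0.02799304 0.21588881] 38.1667
```

View pics/s5.png

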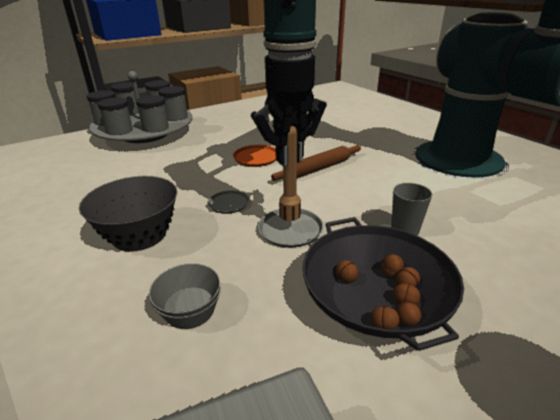

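The pan is unmoved with six nuts in it, and the stirrer hangs upright about 1 mm off the plate's axis. Lowering until contact.

```bash
python3 - <<'E'
from stir import *
f0=np.array(status.get_force())[2]
x,y=.540,.028
manip.move_linear([x,y,.192],vel=.05)
z=.190
while z>.178:
    manip.move_linear([x,y,z],vel=.02); manip.pause(.1); f=np.array(status.get_force())[2]; print(round(z,4),round(f-f0,1))
    if f-f0>6: break
    z-=.001
manip.pause(.4)
print(status.get_force(),status.get_position(),status.get_time_s())
im,d=imaging.grab_frame('scene'); save('s6',im)
E
```

```text
0.19 -0.7
0.189 -0.4
0.188 -0.5
0.187 1.2
0.186 4.6
0.185 9.9
[-2.772534   -0.3520243   7.16437352] [0.54031728 0.0280011  0.18639347] 41.275
```

Contact at the expected height (~8 N). Release, retreat straight up.

```bash
python3 - <<'E'
from stir import *
from fit import *
manip.move_linear([.5405,.028,.1863],vel=.01); manip.pause(.2); print(status.get_force())
claw.gripper_to(.04); manip.pause(.3)
claw.gripper_to(.085); manip.pause(.2)
print(status.get_gripper_width())
manip.move_linear([.5405,.028,.36],vel=.12)
manip.pause(.8)
im,d=imaging.grab_frame('scene'); save('s7',im); P=cloud('scene',d)
for z0,z1,r in ((.012,.034,.020),(.06,.15,.012),(.12,.16,.012)):
    q=sel(P,(.541,.028),.03,z0,z1); s=least_squares(lambda c:np.hypot(q[:,0]-c[0],q[:,1]-c[1])-r,[.541,.028],loss='soft_l1',f_scale=.001); print(z0,len(q),s.x)
q=sel(P,(.541,.028),.03,.1,.25);print('top',np.sort(q[:,2])[-3:])
q=sel(P,(.541,.028),.075,.007,.016); q=q[np.hypot(q[:,0]-.541,q[:,1]-.028)>.05];print('plate',circ(q))
q=sel(P,(.533,.248),.118,.054,.066); print('pot',circ(q))
print(status.get_force(),status.get_time_s())
E
```

```text
[-0.16949497  0.48041598  1.98214496]
0.08509061991470111
0.012 204 [0.54111684 0.02841988]
0.06 586 [0.54101296 0.02823479]
0.12 287 [0.54104375 0.02813033]
top [0.18059969 0.18100751 0.18124105]
plate (array([0.54129521, 0.0286416 , 0.06008767]), np.float64(0.0012429754306262362))
pot (array([0.53352099, 0.24984778, 0.10878234]), np.float64(0.0011896163598634378))
[ 0.30749239  0.14555993 -0.71313852] 45.6
```

View pics/s7.png

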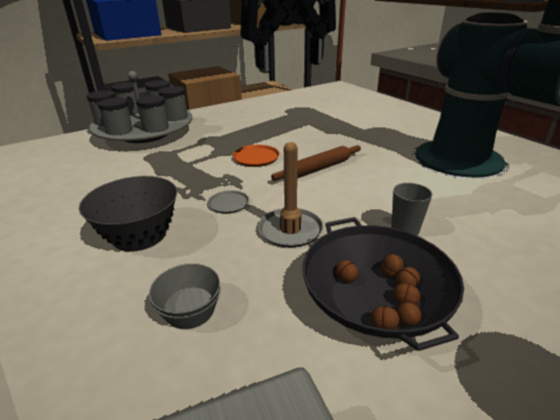

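The stirrer stands upright and centred on the plate (scene ≈ 222,291), six nuts lie in the unmoved pan, and the gripper is clear.

```bash
python3 -c "
from cell import close_job; print(close_job())"
```

```text
the job is handed in; nothing more can be done
None
```

I stirred the walnuts anticlockwise with the stirrer and set it down upright on the larger grey plate. I let go, moved the arm clear and handed the job in at about 46 s. No verdict was reported.

- **Stirring:** I went round just over four times at 36 mm radius, one more than asked. The extra round let me confirm that the walnuts had really moved. Side forces stayed under 3 N.
- **Walnut movement:** At both checked passes, at least three nuts were over 20 mm from their starts, even under the least favourable matching of start and end positions. A check 20° later gave a worst case of two. That is only a lower bound, because I cannot tell the nuts apart.
- **Pan handles:** The pan looks the same turned half round, so I could not tell its +x side from its -x side. I covered enough rounds for either case.
- **Final state:** In the last picture the stirrer stands upright less than 1 mm from the plate's centre. The pan and plate fits are unchanged to within 1 mm. All six walnuts are in the pan, and the other things look undisturbed.
- **Disagreement between cameras:** The scene and top cameras differ by 2–4 mm on positions. I relied on the scene camera for the relative alignments.

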